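# Press the snap lid home on a specimen pot

## Task

Seat the lid on the specimen pot that stands in the loading tray of the bench screw press: gently push the tray in by its front plate until it is fully home against its stop, then push the hand wheel round by its upright handle, clockwise seen from above, through exactly one turn, so that the pad presses the lid down and the handle stands where it began. Leave it pressed and take the hand away. Only push, with the fingertips or the outside of the fingers: do not pinch, lift or tip anything, do not turn the wheel the wrong way or well past the one turn, and leave the things around the press alone.

Things in the scene. Friction and masses are not known exactly. Their poses are not given: they have to be found in the camera images.
- press: Blue-grey bench screw press, fixed to the worktop. Origin: on the worktop, on the vertical axis of screw and wheel. Its own -x points to its open front, from which the loading tray comes out; +x to its column. Base 262 x 128 mm (x from -150 to +112 mm, y +-64 mm), 17 mm high; column behind (x 70 to 106 mm) and arm over the axis, up to 162 mm high.
- press_tray (a joint): Sliding aluminium loading tray, in m: 0 is fully home (pot under the pad, against a rubber stop of about 8 N/mm), grows as the tray comes out towards the press's -x; out to 0.09. It stands 0.085 out at the start, stays where it is left, and takes 2 to 4 N to push.
- tray_push_face (a point): Centre of the outer (front) face of the tray's upright front plate, 50 mm above the worktop. Plate 86 mm wide, 7 mm thick, from 21 to 78 mm above the worktop (a round bead on its top edge stands 1.5 mm proud of the face). Push it along the press's +x. With the tray home it lies 158 mm in front of the wheel axis.
- press_wheel (a joint): Turn of the hand wheel in rad, growing clockwise seen from above (screw goes down 8 mm a turn, and the wheel with it). Starts anywhere from -0.6 to 0.6, which must become 2 pi more. No stop at one turn; stays where it is left; 0.15 N m of friction, so about 2 to 3 N at the handle.
- wheel_handle (a point): Centre of the black upright handle of the aluminium hand wheel: a round post 23 mm thick, 49 mm tall (this point 24 mm above its foot, 25 mm below its top), on the rim 75 mm from the wheel axis, 222 mm above the worktop at joint value 0. Under it the wheel: three spokes and a round rim 15 mm thick, outer radius 83 mm, upper edge 26 mm below this point; hub top 16 mm below this point. Nothing stands higher than the handle near the press.
- wheel_grip: The same black handle as a body, origin at the same point; it revolves freely on its upright pin, so its own turn means nothing.
- wheel_axis (a point): Point on the vertical axis of the wheel, fixed to the press, 222 mm above the worktop.
- press_pad: Round rubber-faced pad under the screw, 64 mm across, sprung (10 N preload, 2 N/mm). Its lower face is 107 mm above the worktop with the wheel at 0. Origin at the press's origin (goes down with the screw).
- pot: White specimen pot, 80 mm across, 70 mm high without lid, 0.2 to 0.4 kg, loose, standing in the low ring of the tray. Origin: centre of its underside, 28 mm above the worktop; z up.
- pot_lid (a joint): How far the blue snap lid (83 mm across) has been pressed on to the pot, in m: 0 perched (a gap shows under its skirt, top 105 mm above the worktop), 0.0045 fully seated.
- storage_tote: Tall clear plastic tote with a white lid, fixed, to the right of and behind the work: 270 mm (x) x 315 mm (y), 310 mm high; the hand has to pass round or over it. Origin: centre of its underside. Over the back of the worktop (x beyond 0.75 m) glass shelves begin 0.31 m up; on the robot's side of the press nothing stands higher than 80 mm.
- done_pot: A finished pot of the same kind, lid on, 80 mm across, 73 mm high, loose on the worktop. Origin: centre of its underside.
- amber_bottle: Small amber reagent bottle, black cap, 52 mm across, 102 mm high, loose. Origin: centre of its underside.
- tape: Roll of beige tape lying flat, 84 mm across, 19 mm high, loose. Origin: centre of its underside.
- black_marker: Black marker pen lying on the worktop, 138 mm long (along its y), 14 mm high, loose. Origin: centre of its underside.
There are look-alikes about, which are no part of the job. Leave any green or red look-alike of the pot alone.

How it is judged:
On the way, in this order (a step that is already met when the one before it is completed fails the run):
1. the loaded tray is pushed fully home, the wheel not yet turned (value of joint press_tray below 0.003 m and value of joint press_wheel below 1.1 rad), for 0.2 s.
2. the hand wheel is well on its way round, pushed by its handle with the fingers, the tray still home (value of joint press_tray below 0.004 m and value of joint press_wheel above 3.2 rad and contact force between the fingers and wheel_grip above 0.3 N), for 0.05 s.
At the end, for the whole second after the job is handed in: Tray home within 4 mm; wheel one turn clockwise and at rest, its handle within 26 mm of where it started (8 mm of it is the screw's descent: about 18 degrees either way); lid on by at least 3.8 of its 4.5 mm, the pad bearing on it with over 5 N; pot upright and still (value of joint press_tray below 0.004 m and value of joint press_wheel between 5.2 and 7.4 rad and distance of wheel_handle from where it was at the start of the episode below 0.026 m and velocity of joint press_wheel below 0.05 rad/s and value of joint pot_lid above 0.0038 m and contact force between press_pad and pot above 5 N and angle between pot's own z axis and vertical below 0.05 rad and linear speed of pot below 0.02 m/s); the robot touches nothing.
It fails at once if the wheel is turned before the tray is home (value of joint press_wheel above 1.1 rad and value of joint press_tray above 0.01 m).
It fails at once if the wheel is turned the wrong way, or well past one turn so that the pot is crushed (value of joint press_wheel below -1.1 rad or value of joint press_wheel above 7.7 rad).
It fails at once if the wheel, tray or pot is pinched or shoved with more than 35 N (contact force between the fingers and press above 35 N or contact force between the fingers and pot above 35 N).
It fails at once if the pot is lifted or tipped (height (world z) of pot above 0.036 m or angle between pot's own z axis and vertical above 0.2 rad).
It fails at once if the finished pot, amber bottle, tape roll or marker is moved by more than 25 mm or lifted (distance of any of done_pot, amber_bottle, tape, black_marker from where it was at the start of the episode above 0.025 m).
It also fails if it takes over 72 s, if anything falls off the work surface, if the arm or the gripper's body presses on something with over 40 N, if the wrist force passes 120 N, or if a joint passes its speed limit or range.

## Robot

A 6-joint arm with a two-finger parallel gripper is mounted at the origin on a cart in front of the work surface, level with it; the furniture and walls round the work are solid. World frame = base frame: x ahead of the robot, y to its left, z up, the work surface at z = 0. Lengths are in m, angles in rad, forces in N, time in s.
With the tool pointing down it reaches from about 0.35 to 0.975 m from the base axis. Payload 17.4 kg.
Tool frame: the origin (TCP) lies on the mounting face of the last link; the fingertips stand bot.nose_length ahead of it and the grasp point (between the pads) lies 155 mm ahead of it (bot.nose_length is the distance from the TCP to the fingertips, in m); z points along the fingers, y is the line along which they close (so a half turn about z gives the same grasp; the last joint's range is limited). The gripper opens to 85 mm and grips with 20 to 120 N. Pads are 22 mm wide; open, the fingers measure 114 mm over their backs; the gripper's body (76 mm by 85 mm) begins 54 mm behind the grasp point. The pads swing forward as they close: fully open they stand 13 mm farther back than shut.
Start: joints at [1.079, 0.116, 1.442, -0, 1.584, -0.038], TCP at [0.296, 0.607, 0.405] pointing down, gripper open.
Joint ranges: [-2.83, 2.83], [-0.83, 2.19], [0.07, 2.5], [-1.14, 4.28], [0.01, 3], [-2.97, 2.97]. Speed limits (rad/s): [1.89, 1.89, 2.22, 3.14, 3.14, 3.14].

## Interface

Orientations are given as a 3x3 rotation matrix whose columns are the frame's x, y, z axes.
In Python, from plant import bot, ungrasp, grasp, viewer gives the robot as it stands. The module is installed in compiled form; this text tells all that it offers. Calls block until the motion is done:
- bot.move_to(position, orientation): joint-space move of the TCP to a pose.
- bot.move_l(position, v=0.15, attitude=None, until_force=None): straight line of the TCP; attitude=None keeps the orientation; v is the mean speed in m/s. With until_force (N) it stops when the force on the tool has changed by that much, and returns True; else False.
- bot.set_joints(angles): joint-space move.
- ungrasp() and grasp(): open the fingers fully, or close them until they stop; the grip force is fixed at half the most.
- bot.hold(seconds).
- bot.ik(position, orientation): joint angles nearest the present ones, or None.
- bot.get_obs(): the state.
- viewer.snapshot(name): name is "scene" or "top" or "wrist"; returns (picture, depth): 384x512x3 uint8, red, green, blue; 384x512 float32, m along the optical axis (not along the pixel's ray), 0 where there is no reading.
- viewer.camera_model(name): a dict with "fov_y" (degrees; the focal length in pixels is half the picture's height over the tangent of half this angle, whatever the lens; pixels are square), "cx", "cy" (the principal point, pixels), "xyz" and "orientation" of the camera in the world. Camera axes: x right, y up, looking along -z (the intrinsics and any distortion apply to the point x, -y, -z); pixel columns grow to the right and rows downward; lengths in m; the calibration is good to about 2 mm. A picture is of the moment at which its call begins: read the wrist's pose just before it. camera_model takes no time and is no camera call; for the wrist camera it gives the pose at the moment of the call.
A pose or a line that the arm cannot do raises bot.PlanningError and nothing moves.
- bot.finish_job(): hands the job in; it is judged then, once.
The state is a dict: "t": time; "joint_positions": joint angles; "qd": joint speeds; "tau": joint torques, N m; "tool_pos": TCP position; "tool_rot": TCP orientation; "contact_force": force on the tool from outside, world axes, zero at the start; "ft_torque": the same for the moment, N m; "grip_width": opening from 0.0 (shut) to 1.0 (fully open); "grip_force": force on a finger pad.
Only numpy, scipy, OpenCV 4.12 (cv2) and the standard library are available. Lean on these libraries where they do the work, as an engineer would, in place of code of your own. Each camera call takes 0.05 s, during which the arm holds its last target. There are 200 camera calls.

## Working session

There is one attempt and no reset: what is moved stays moved. The work goes in short steps, each a Python script; the robot and the scene stay as the last script left them, time stands still between calls to the robot, and variables do not carry over. Pictures are saved under pics/ and viewed, at most 10 in all, crops included, and the job is handed in when it is done.

```bash
mkdir -p pics; cat > h.py <<'E'
import numpy as np, cv2
from plant import bot, ungrasp, grasp, viewer
def cloud(name):
    m=viewer.camera_model(name); im,d=viewer.snapshot(name)
    f=192/np.tan(np.radians(m["fov_y"])/2)
    v,u=np.mgrid[:384,:512]
    p=np.stack([(u-m["cx"])/f*d,-(v-m["cy"])/f*d,-d],-1)
    return im,d,p@np.array(m["orientation"]).T+np.array(m["xyz"]),m
def save(n,im): cv2.imwrite(f"pics/{n}.png",cv2.cvtColor(im,cv2.COLOR_RGB2BGR))
E
python3 - <<'E'
from h import *
o=bot.get_obs();print(o["t"],bot.nose_length,o["tool_rot"],o["contact_force"])
a=[]
for n in("scene","top"):
    im,d,P,m=cloud(n);print(n,m);np.savez(n,im=im,d=d,P=P);save(n,cv2.resize(im,(800,600)))
E
```

```text
0.0 0.1734 [[-8.98769646e-01  4.38420848e-01 -5.33044255e-04]
 [ 4.38421170e-01  8.98769098e-01 -9.93204743e-04]
 [ 4.36420386e-05 -1.12636016e-03 -9.99999365e-01]] [ 0.37141775 -0.45255678 -0.61509107]
scene {'fov_y': 53.20325408749374, 'cx': 256.1205358963573, 'cy': 193.3118001274007, 'xyz': array([-0.13930604, -0.55695624,  0.83408026]), 'orientation': array([[ 0.61765241,  0.46033856, -0.63764717],
       [-0.78616918,  0.38311655, -0.4849327 ],
       [ 0.02105996,  0.8008184 ,  0.59853685]])}
top {'fov_y': 43.87191150468217, 'cx': 261.39409122860906, 'cy': 188.92553249441724, 'xyz': array([-0.39822992, -0.01432621,  1.31532332]), 'orientation': array([[-0.03925723,  0.77341088, -0.63268829],
       [-0.99905475, -0.04220894,  0.01039259],
       [-0.01866735,  0.63249823,  0.77433682]])}
```

View pics/scene.png

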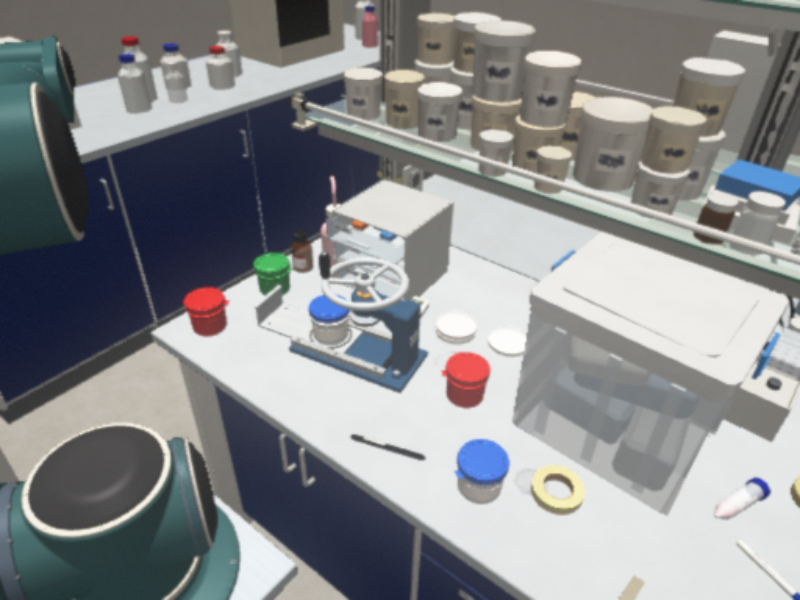

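View pics/top.png

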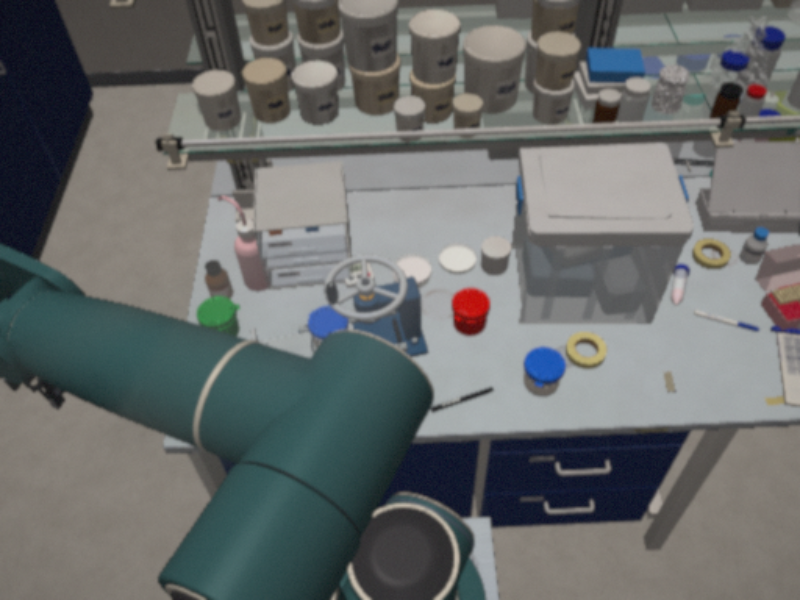

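The scene view shows the press base at (360,350) and the wheel at (365,283). The black handle is at (325,265), the tray plate at (270,303) and the perched blue-lidded pot at (328,315).

Things that could be mistaken for them:
- **Pot:** the blue-lidded pot at (482,465) is the finished one. The red pots at (205,310) and (467,378) and the green one at (272,272) are look-alikes.
- **Handle:** the bottle cap at (302,240) and the marker at (388,447) are also black.

I choose the pot under the press and the black post on the wheel rim.

```bash
python3 - <<'E'
import numpy as np,cv2
z=np.load("scene.npz");im,P,d=z["im"],z["P"],z["d"]
hsv=cv2.cvtColor(im,cv2.COLOR_RGB2HSV)
s=.64
def box(x0,y0,x1,y1):
    m=np.zeros(d.shape,bool);m[int(y0*s):int(y1*s),int(x0*s):int(x1*s)]=1;return m&(d>0)
Z=P[...,2]
# wheel rim
w=box(315,245,415,315)&(Z>.17)&(Z<.215)&(hsv[...,2]>110)
q=P[w];print("wheel n",len(q),q.mean(0),np.percentile(q,[2,98],axis=0))
# least-squares circle on the outermost pts
c=q[:,:2].mean(0)
for _ in range(10):
    r=np.linalg.norm(q[:,:2]-c,axis=1);k=(r>.06)&(r<.095)
    A=np.c_[2*q[k,:2],np.ones(k.sum())];x=np.linalg.lstsq(A,(q[k,:2]**2).sum(1),rcond=None)[0];c=x[:2]
print("centre",c,"r",np.sqrt(x[2]+c@c),np.median(q[k,2]))
h=box(312,245,340,285)&(hsv[...,2]<70)&(Z>.17)&(Z<.26)
print("handle",h.sum(),P[h].mean(0) if h.any() else 0,np.percentile(P[h],[3,97],axis=0) if h.any() else 0)
l=box(300,290,355,325)&(hsv[...,0]>100)&(hsv[...,0]<125)&(hsv[...,1]>150)&(Z>.09)
print("lid",l.sum(),P[l].mean(0),np.percentile(P[l],[2,98],axis=0))
pl=box(250,285,290,335)&(Z>.03)&(Z<.09)
print("plate",pl.sum(),P[pl].mean(0),np.percentile(P[pl],[3,97],axis=0))
b=box(285,300,430,390)&(hsv[...,0]>95)&(hsv[...,0]<125)&(hsv[...,1]>90)&(Z>.005)&(Z<.03)
r=cv2.minAreaRect(P[b][:,:2].astype(np.float32));print("base",b.sum(),r)
a=box(370,290,430,380)&(hsv[...,0]>95)&(hsv[...,0]<125)&(hsv[...,1]>90)&(Z>.155)&(Z<.17)
if a.any():print("arm",P[a].mean(0),cv2.minAreaRect(P[a][:,:2].astype(np.float32)))
cv2.imwrite("pics/crop.png",cv2.resize(im[140:260,110:290,::-1],(800,533),interpolation=cv2.INTER_CUBIC))
E
```

```text
wheel n 967 [0.55804334 0.05376893 0.19129006] [[ 0.47475168 -0.02491977  0.17405718]
 [ 0.70261328  0.12887719  0.20330593]]
centre [0.55134692 0.05155525] r 0.07454571666548028 0.1927649051573076
handle 67 [0.50665885 0.11150709 0.2282842 ] [[0.50134197 0.1062533  0.20715237]
 [0.51434828 0.11857477 0.24573957]]
lid 211 [0.52595745 0.13703695 0.10411338] [[0.49921932 0.1021512  0.10140599]
 [0.55021347 0.17288545 0.10673811]]
plate 261 [0.51043226 0.29150957 0.05423342] [[0.46524216 0.26874756 0.03052571]
 [0.57563868 0.36248475 0.07780568]]
base 566 ((0.545669674873352, 0.06952502578496933), (0.11858981847763062, 0.2492905855178833), 11.402764320373535)
arm [ 0.5657793  -0.0250387   0.15890777] ((0.5704799294471741, -0.0057048797607421875), (0.09101208299398422, 0.05016636103391647), 86.62782287597656)
```

View pics/crop.png

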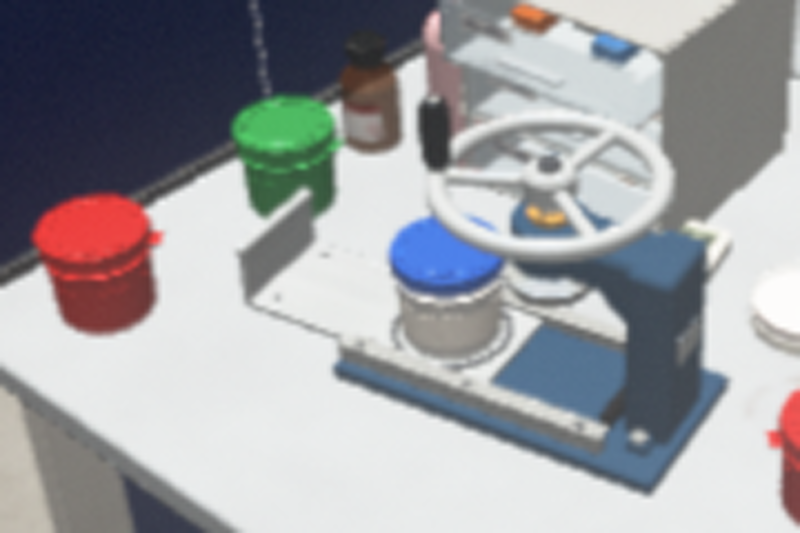

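The crop confirms the choice: the black post is at (435,130), the blue-lidded pot in the ring at (447,300) and the tray plate at (278,245). Next I check clearances around the plate.

```bash
python3 - <<'E'
import numpy as np,cv2
z=np.load("scene.npz");im,P,d=z["im"],z["P"],z["d"]
hsv=cv2.cvtColor(im,cv2.COLOR_RGB2HSV);Z=P[...,2];s=.64
def box(x0,y0,x1,y1):
    m=np.zeros(d.shape,bool);m[int(y0*s):int(y1*s),int(x0*s):int(x1*s)]=1;return m&(d>0)
H,S=hsv[...,0],hsv[...,1]
for n,b,c in(("red",(180,285,235,335),(H<8)|(H>172)),("green",(250,250,295,300),(H>45)&(H<80)),("bottle",(288,230,315,272),H>-1),("drawers",(325,185,452,290),H>-1),("tote",(515,235,790,500),H>-1)):
    m=box(*b)&c&((S>120)|(n in("bottle","drawers","tote")))&(Z>.03)&(Z<.5)
    q=P[m];print(n,m.sum(),np.percentile(q,[4,50,96],axis=0).round(3).tolist())
# plate: points near expected line
m=box(250,280,300,335)&(Z>.035)&(Z<.075)&(S<60)
q=P[m];e=np.array([-.198,.98]);t=(q[:,:2]-[.551,.052])@e
k=(t>.21)&(t<.26);q=q[k];print("plate",k.sum(),cv2.fitLine(q[:,:2].astype(np.float32),cv2.DIST_HUBER,0,.01,.01).ravel(),np.percentile(t[k],[5,50,95]))
w=(q[:,:2]-[.551,.052])@np.array([.98,.198]);print("lateral",np.percentile(w,[1,99]))
E
```

```text
red 521 [[0.376, 0.344, 0.035], [0.404, 0.367, 0.074], [0.444, 0.413, 0.078]]
green 247 [[0.561, 0.344, 0.057], [0.596, 0.379, 0.076], [0.63, 0.413, 0.079]]
bottle 254 [[0.621, 0.346, 0.033], [0.697, 0.384, 0.066], [0.721, 0.406, 0.101]]
drawers 4694 [[0.542, 0.053, 0.051], [0.754, 0.145, 0.182], [0.908, 0.299, 0.197]]
tote 22781 [[0.559, -0.606, 0.051], [0.587, -0.456, 0.294], [0.845, -0.285, 0.354]]
plate 170 [0.98007303 0.19863746 0.49354932 0.2836732 ] [0.23588685 0.23810854 0.24098288]
lateral [-0.04102006  0.04835298]
```

```bash
cat >> h.py <<'E'
C=np.array([.551,.052]); e=np.array([-.1986,.9801]); N=bot.nose_length
R=np.array([[-.1986,.9801,0],[.9801,.1986,0],[0,0,-1.]])
def at(xy,tip): return np.array([xy[0],xy[1],tip+N])
E
python3 - <<'E'
from h import *
grasp()
p=C+.285*e
bot.move_to(at(p,.17),R); bot.move_l(at(p,.045),v=.1)
o=bot.get_obs();print(o["t"],o["grip_width"],o["contact_force"],o["joint_positions"])
print(bot.move_l(at(C+.235*e,.045),v=.04,until_force=25))
print(bot.get_obs()["contact_force"])
r=bot.move_l(at(C+.150*e,.045),v=.025,until_force=14);bot.hold(.4)
o=bot.get_obs();print(r,o["t"],(o["tool_pos"][:2]-C)@e,o["contact_force"])
E
```

```text
3.5667 -0.0015948501379198447 [ 0.18059127 -0.21323626 -0.52014731] [5.47542747e-01 5.69646299e-02 1.81397130e+00 7.08729700e-06
 1.26965076e+00 3.47660463e-01]
False
[-0.52147919 -0.20540134 -0.17343975]
True 7.6083 0.17293689697366663 [-0.06352657  5.64660466  3.02839675]
```

```bash
python3 - <<'E'
from h import *
for f in (10,16):
    r=bot.move_l(at(C+.155*e,.045),v=.015,until_force=f)
    o=bot.get_obs();print(r,(o["tool_pos"][:2]-C)@e,o["contact_force"])
bot.hold(.3);o=bot.get_obs();print(o["t"],(o["tool_pos"][:2]-C)@e,o["contact_force"])
bot.move_l(at(C+.24*e,.045),v=.1)
bot.move_l(at(C+.26*e,.24),v=.2)
im,d,P,m=cloud("scene");np.savez("scene2",im=im,d=d,P=P)
save("s2",cv2.resize(im[110:270,90:310],(800,582),interpolation=cv2.INTER_CUBIC))
print(bot.get_obs()["t"])
E
```

```text
True 0.17264532928979426 [-0.68352366  3.61673784  2.85217635]
True 0.17211414750409443 [-0.39748197  4.77946776  2.18752244]
8.625 0.17218923109298034 [0.15626601 4.5778131  4.43841217]
10.6333
```

View pics/s2.png

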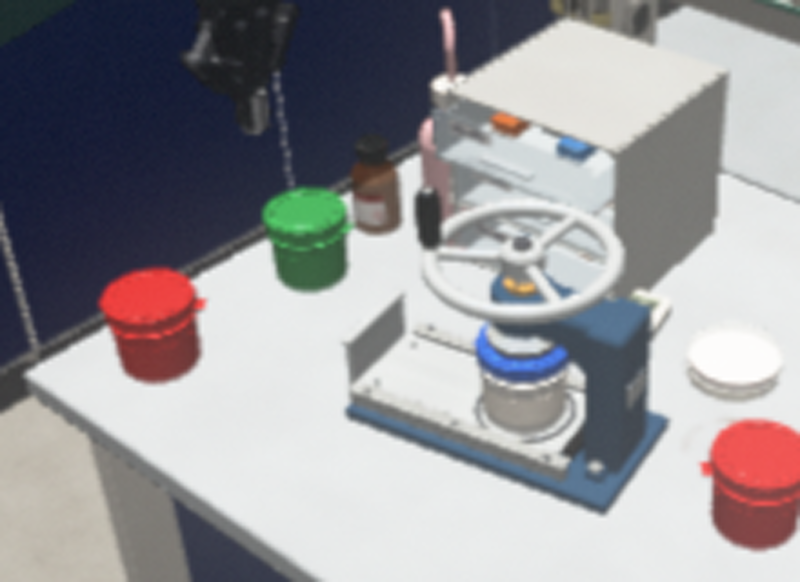

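The tray plate (375,340) stands over the base front edge and the pot is under the pad. I'll check the travel by comparing the plate before and after.

```bash
python3 - <<'E'
from h import *
for f,lo,hi in(("scene",.225,.25),("scene2",.135,.17)):
    z=np.load(f+".npz");im,P,d=z["im"],z["P"],z["d"];S=cv2.cvtColor(im,cv2.COLOR_RGB2HSV)[...,1]
    q=P[(d>0)&(P[...,2]>.035)&(P[...,2]<.075)&(S<60)]
    t=(q[:,:2]-C)@e;w=(q[:,:2]-C)@[.9801,.1986];k=(abs(w)<.04)&(t>lo)&(t<hi)
    print(f,k.sum(),np.percentile(t[k],[20,50,80]))
    H=P[(d>0)&(np.linalg.norm(P[...,:2]-[.512,.116],axis=-1)<.03)&(P[...,2]>.205)&(P[...,2]<.26)&(im.max(-1)<70)]
    print("handle",len(H),H.mean(0))
E
```

```text
scene 152 [0.2370357  0.23812568 0.23965125]
handle 66 [0.50660112 0.11151415 0.22865383]
scene2 157 [0.15232501 0.1535471  0.15471023]
handle 65 [0.50711542 0.11192514 0.22857245]
```

The plate moved 84.6 mm, so the tray is home. Now the wheel.

```bash
cat >> h.py <<'E'
A0=120.3
def wp(a,tip): # a = tool angle in degrees relative to handle start (positive = behind)
    r=np.radians(A0+a); return at(C+.075*np.array([np.cos(r),np.sin(r)]),tip)
def sweep(a0,a1,v=.06):
    n=max(1,int(np.ceil((a0-a1)/12)))
    for a in np.linspace(a0,a1,n+1)[1:]:
        bot.move_l(wp(a,.211-.008*max(0,25-a)/360),v=v)
        f=bot.get_obs()["contact_force"]; print(round(a),f.round(1).tolist())
        if np.linalg.norm(f[:2])>22: print("HIGH");return False
    return True
E
python3 - <<'E'
from h import *
for a in range(38,-340,-20):
    if bot.ik(wp(a,.21),R) is None: print("noik",a)
bot.move_l(at(C+.2*e,.29),v=.2)
bot.move_l(wp(40,.29),v=.2)
print(bot.get_obs()["contact_force"])
print(bot.move_l(wp(40,.211),v=.1,until_force=12))
sweep(40,-50,.05)
o=bot.get_obs();print(o["t"],o["joint_positions"].round(2) if hasattr(o["joint_positions"],"round") else o["joint_positions"])
im,d,P,m=cloud("scene");save("s3",cv2.resize(im[90:270,90:310],(800,600),interpolation=cv2.INTER_CUBIC))
E
```

```text
[ 0.32964588 -0.10931739 -0.46404509]
False
29 [-0.3, 0.3, 0.4]
18 [0.0, -0.3, 0.0]
6 [0.7, -0.4, 0.3]
-5 [0.2, 0.1, -0.4]
-16 [-0.3, 0.2, -0.3]
-28 [-0.8, 0.4, -0.5]
-39 [0.1, 0.1, -0.2]
-50 [0.8, -0.6, -0.3]
16.6667 [ 0.16 -0.06  1.66  0.01  1.55 -0.04]
```

View pics/s3.png

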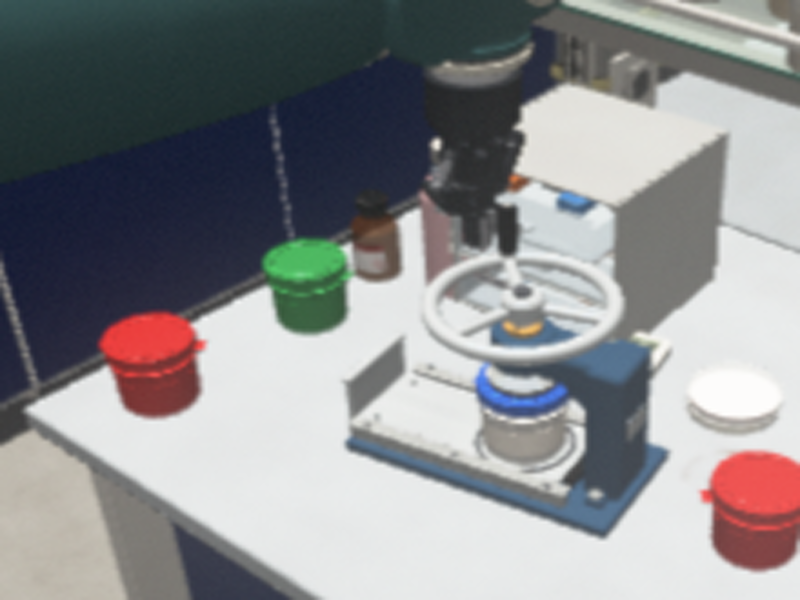

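The handle (508,228) follows ahead of the fingers (480,225), so I'll continue most of the way round.

```bash
python3 - <<'E'
from h import *
ok=sweep(-50,-328,.06)
print(ok,bot.get_obs()["t"])
im,d,P,m=cloud("scene");np.savez("scene4",im=im,d=d,P=P);save("s4",cv2.resize(im[90:270,90:310],(800,600),interpolation=cv2.INTER_CUBIC))
E
```

```text
-62 [-0.1, 0.4, -0.4]
-73 [0.1, 0.9, 0.0]
-85 [0.2, -0.4, 0.0]
-96 [-0.5, -0.3, 0.2]
-108 [0.7, 0.1, 0.2]
-120 [-0.6, -1.1, 0.5]
-131 [-0.5, 0.3, -0.4]
-143 [-0.1, 0.2, -0.1]
-154 [-0.0, -0.0, -0.8]
-166 [-0.6, 0.8, -0.3]
-177 [0.7, 0.0, -0.3]
-189 [-0.6, 0.3, 0.4]
-201 [0.2, 0.5, 0.5]
-212 [-0.3, 0.5, -1.0]
-224 [-0.0, 0.3, 0.4]
-235 [-0.6, 0.4, 0.6]
-247 [-0.4, -0.6, -0.0]
-258 [0.5, -0.5, 0.1]
-270 [1.5, 1.2, -0.2]
-282 [0.2, -0.5, -0.8]
-293 [-0.1, 0.2, -0.3]
-305 [0.1, 0.1, 0.1]
-316 [-0.1, 0.4, 1.0]
-328 [-0.7, -0.1, 0.8]
True 26.3167
```

View pics/s4.png

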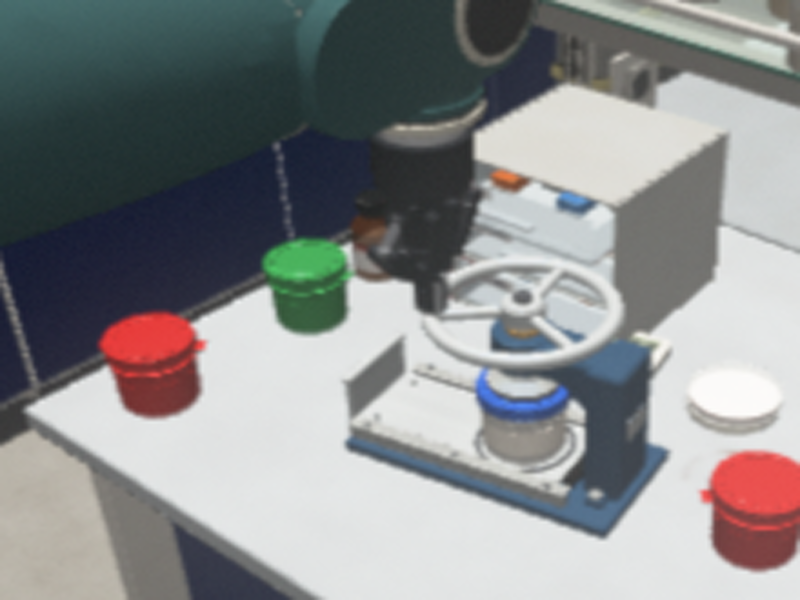

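The handle is now hidden behind the fingers (430,285). The spokes are nearly back to their starting pose. I'll back off and measure.

```bash
cat >> h.py <<'E'
def handle_look(n):
    im,d,P,m=cloud("scene"); save(n,cv2.resize(im[90:270,90:310],(800,600),interpolation=cv2.INTER_CUBIC))
    H=P[(d>0)&(np.linalg.norm(P[...,:2]-[.512,.116],axis=-1)<.035)&(P[...,2]>.200)&(P[...,2]<.252)&(im.max(-1)<70)]
    c=H.mean(0)+[.006,.0045,0]; print("handle",len(H),c-[.5127,.116,.2286]," angle",np.degrees(np.arctan2(c[1]-C[1],c[0]-C[0])),"ref",np.degrees(np.arctan2(.116-C[1],.5127-C[0])))
E
python3 - <<'E'
from h import *
bot.move_l(wp(-328+20,.203),v=.08)
bot.move_l(wp(-328+20,.30),v=.15)
bot.move_l(at([.40,.02],.32),v=.2)
handle_look("s5");print(bot.get_obs()["t"])
E
```

```text
handle 58 [-0.01114868 -0.00888064 -0.00863621]  angle 131.89591142281608 ref 120.89788420019397
28.2917
```

View pics/s5.png

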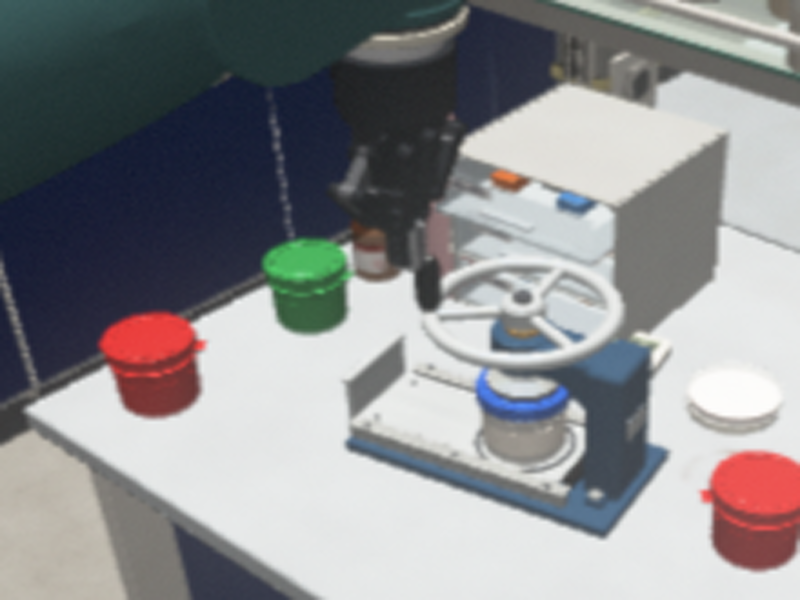

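The handle (428,285) is 11° short of its starting angle. I push that remainder, then look again.

```bash
python3 - <<'E'
from h import *
bot.move_l(wp(-306,.30),v=.2)
print(bot.move_l(wp(-306,.203),v=.1,until_force=12))
sweep(-306,-339,.05)
bot.move_l(wp(-319,.203),v=.08)
bot.move_l(wp(-319,.30),v=.15)
bot.move_l(at([.38,.0],.32),v=.2)
bot.hold(.5)
handle_look("s6");print(bot.get_obs()["t"])
E
```

```text
False
-317 [0.2, 0.0, 0.6]
-328 [-1.1, 0.2, 0.1]
-339 [-0.3, -0.1, 0.4]
handle 37 [ 0.00258755 -0.00172951 -0.00939428]  angle 119.83449480045496 ref 120.89788420019397
33.9333
```

View pics/s6.png

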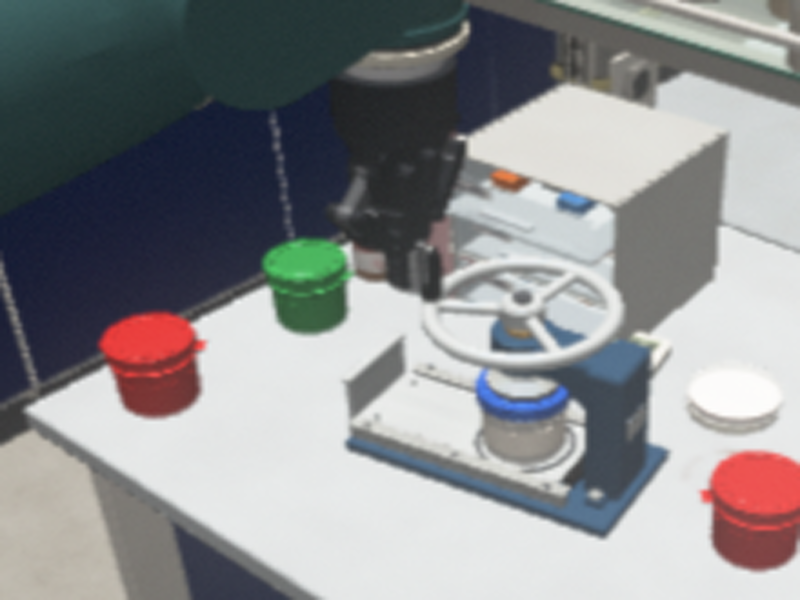

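The handle (430,278) is within about 1° of its start and 8–9 mm lower. The pad is on the lid and the hand is clear, so I'm handing in.

```bash
python3 - <<'E'
from h import *
bot.move_l(at([.36,-.08],.34),v=.2);handle_look("s7")
print(bot.finish_job())
E
```

```text
handle 24 [-0.00033813  0.0013297  -0.01899724]  angle 120.60146428604303 ref 120.89788420019397
the job is handed in; nothing more can be done
None
```

I pushed the tray home and turned the wheel one full turn clockwise, to within about 1° of its starting angle by camera; the hand is clear and the job is handed in, but no verdict came back and I did not measure the lid's seating directly.

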